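# Sort bronze bushes with a go/no-go slot gauge

### The arm

A 6-joint arm with a two-finger parallel gripper is mounted at the origin on the work surface. World frame = base frame: x ahead of the robot, y to its left, z up, the work surface at z = 0. Lengths are in mm, angles in rad, forces in N, time in s.
With the tool pointing down it reaches from about 325 to 925 mm from the base axis. Payload 3.1 kg.
Tool frame: the origin (TCP) lies on the centre line of the jaws, within the pads' length; the fingertips stand 8 mm ahead of it and the grasp point (between the pads) lies 11 mm behind it; z points along the fingers, y is the line along which they close (so a half turn about z gives the same grasp; the last joint's range is limited). The gripper opens to 85 mm and grips with 20 to 120 N. Pads are 22 mm wide; open, the fingers measure 114 mm over their backs; the gripper's body (76 mm by 85 mm) begins 54 mm behind the grasp point. The pads swing forward as they close: fully open they stand 13 mm farther back than shut.
Start: joints at [1.1, 0.217, 1.613, -0, 1.311, -0.112], TCP at [219.452, 585.218, 211.6] pointing down, gripper open.
Joint ranges: [-2.75, 2.75], [-0.78, 2.1], [0.31, 2.55], [-1.13, 4.27], [0.13, 2.63], [-2.58, 2.58]. Speed limits (rad/s): [2.79, 2.79, 3.14, 3.14, 3.14, 3.14].

### API

Orientations are given as a unit quaternion [x, y, z, w].
In Python, from workcell import readout, cams, bot gives the robot as it stands. The module is installed in compiled form; this text tells all that it offers.
- The arm moves only by the shell command python3 -m creep 'ROWS' [FORCE]. ROWS is JSON, one flat list of numbers, 5 for each row, row after row: the shift along the tool's x, y, z in m, then the turn about the tool's z in degrees, then the finger opening in m, from 0 to 0.0854. In form: [tx, ty, tz, roll, hand, tx, ty, tz, roll, hand, ...]. A call has 1 to 12 rows; each row shifts and turns the commanded pose from where the row before left it, along the tool's axes as they then stand; what a row does not reach is not made up. A row lasts 1/10 s, in which the tool goes at most 50 mm and 8.59 degrees, less where a joint would pass 70% of its speed; a pose out of reach is approached as far as the arm can. A call with a gripper value outside its range is refused whole. The fingers move at their own pace and stop on an object; FORCE is the grip in N (left out, the last holds). Time passes only in rows, so rows that do not move let the fingers close. It gives the time, the measured TCP pose, the force, the opening and the grip force at its end, in the units of the state.
- readout.observe(): the state, without advancing time (a new reading comes with each control period).
- cams.snapshot(name): name is "scene" or "top" or "wrist"; returns a dict with "image" (420x560x3 uint8, red, green, blue), "intrinsics" (3x3 intrinsics, pixels), "view" (4x4, takes a point from world to camera coordinates); the wrist camera has in their place "mount" (4x4, takes a point from camera to tool coordinates, whose origin is the TCP and whose axes are the flange's). Camera axes: x right, y down, z forward; pixel columns grow to the right and rows downward; lengths in mm; the calibration is good to about 2 mm. A picture is of the moment at which its call begins: read the wrist's pose just before it. There is no depth.
- bot.job_done(): hands the job in; it is judged then, once.
The state is a dict: "t": time; "joint_pos": joint angles; "qd": joint speeds; "joint_efforts": joint torques, N m; "position": TCP position; "tcp_rot": TCP orientation; "wrist_force": force on the tool from outside, world axes, zero at the start; "torque": the same for the moment, N m; "gripper_width": finger opening in mm; "finger_force": force on a finger pad.
Only numpy, scipy, OpenCV 4.12 (cv2) and the standard library are available. Lean on these libraries where they do the work, as an engineer would, in place of code of your own. Each camera call takes 0.05 s, during which the arm holds its last target. There are 200 camera calls.

### The job

Three turned bronze bushes stand on the engine bench. Find the one that passes the green go jaws of the slot gauge but stops on the red no-go jaws, and leave it standing upright in the gauge, resting on the red jaws; lower it in, do not drop or ram it. The one so thin that it would fall through the red jaws as well is scrap: put it in the red tray.

Things in the scene. Friction and masses are not known exactly. Their poses are not given: they have to be found in the camera images.
- bush_44_center (a point): Centre (half-way up) of a bronze bush: a plain upright tube, outside diameter 44 mm, 75 mm tall, about 0.45 kg, standing loose on the bench; z is its long axis, upward. Another bronze bush, 58 mm in diameter, of the same height and too thick for the go jaws, stands near by and is not listed.
- bush_28_center (a point): Centre (half-way up) of a bronze bush: a plain upright tube, outside diameter 28 mm, 75 mm tall, about 0.25 kg, standing loose on the bench; z is its long axis, upward.
- gauge: Fixed slot gauge, 130 x 120 mm base; origin: centre of its underside, z up. A slot 110 mm long, open above and at both ends, runs along its x, over the origin. Red no-go jaws: gap 32 mm, tops form ledges 30 mm above the bench. On them green go jaws: gap 50 mm up to 52 mm, then flared to 70 mm at the top, 62 mm. A bush on the ledges has its centre at 67.5 mm: grip it high to clear the jaws.
- tray: Shallow red plastic scrap tray fixed on the bench, outside 160 mm (its x) x 130 mm (its y) x 35 mm high, walls and floor 4 mm thick, open above; origin at the centre of its underside on the bench, z up.
Things that resemble listed ones, but are neither listed nor needed, are in the scene too. Leave any yellow look-alike of the gauge alone.

How it is judged (in metres and radians):
At the end, for the whole second after the job is handed in: The 44 mm bush stands within 10 degrees of upright on the no-go ledges in the slot: within 45 mm of its middle lengthwise and 12 mm sideways, centre 62 to 74 mm above the gauge's underside. The 28 mm bush is in the red tray: centre inside the walls, under 55 mm above the tray's underside (x of bush_44_center in the frame of gauge between -0.045 and 0.045 m and y of bush_44_center in the frame of gauge between -0.012 and 0.012 m and z of bush_44_center in the frame of gauge between 0.062 and 0.074 m and angle between bush_44_center's own z axis and vertical below 0.17 rad and x of bush_28_center in the frame of tray between -0.076 and 0.076 m and y of bush_28_center in the frame of tray between -0.061 and 0.061 m and z of bush_28_center in the frame of tray between 0 and 0.055 m); the robot touches nothing.
It fails at once if the 44 mm bush is rammed or dropped hard into the gauge (over 60 N between them) (contact force between bush_44 and gauge above 60 N).
It also fails if it takes over 51 s, if anything falls off the work surface, if the arm or the gripper's body presses on something with over 40 N, if the wrist force passes 120 N, or if a joint passes its speed limit or range.

## Working session

There is one attempt and no reset: what is moved stays moved. The work goes in short steps, Python scripts to look and compute and a shell command to move; the robot and the scene stay as the last step left them, time stands still between calls to the robot, and variables do not carry over. Pictures are saved under pics/ and viewed, at most 13 in all, crops included, and the job is handed in when it is done.

```bash
mkdir -p pics
python3 - <<'E'
from workcell import readout,cams
import cv2,numpy as np
s=readout.observe();print(s)
for n in("top","scene"):
    d=cams.snapshot(n);cv2.imwrite(f"pics/{n}0.png",d["image"][:,:,::-1]);np.savez(f"pics/{n}0.npz",**d)
    print(n,d["intrinsics"],d["view"])
E
```

```text
{'t': 0.0, 'joint_pos': array([ 1.09981382e+00,  2.17741396e-01,  1.61493519e+00,  5.97812542e-06,
        1.31130181e+00, -1.12201139e-01]), 'qd': array([-0.00079838, -0.00118787,  0.00045135,  0.00022594,  0.00217994,
       -0.00146507]), 'joint_efforts': array([ 8.29315977e-04, -3.96857965e+01, -3.03850973e+01, -2.19003796e-04,
        9.76279291e-03,  6.27291755e-06]), 'position': array([219.04236761, 584.43748384, 210.27569421]), 'tcp_rot': array([ 1.78430698e-01,  9.83951759e-01, -1.14168650e-03, -3.45689347e-04]), 'wrist_force': array([ 0.29556215, -0.0610535 , -0.62516431]), 'torque': array([-0.00114022, -0.05232543,  0.02575204]), 'finger_force': 0.0, 'gripper_width': 85.56882851006411}
top [[430.40644664   0.         281.70554603]
 [  0.         430.40644664 208.65513582]
 [  0.           0.           1.        ]] [[-2.33116675e-02 -9.99352626e-01  2.74024577e-02  5.06580074e+00]
 [-9.96945344e-01  2.11942897e-02 -7.51716978e-02  4.67498484e+02]
 [ 7.45422580e-02 -2.90711303e-02 -9.96794021e-01  7.75867268e+02]
 [ 0.00000000e+00  0.00000000e+00  0.00000000e+00  1.00000000e+00]]
scene [[497.66173431   0.         295.41373408]
 [  0.         497.66173431 206.23966544]
 [  0.           0.           1.        ]] [[-3.24973827e-01  9.45588073e-01  1.59752517e-02  1.47323832e+02]
 [ 5.00992282e-01  1.86455935e-01 -8.45127752e-01 -1.95757000e+02]
 [-8.02121403e-01 -2.66640922e-01 -5.34325625e-01  1.36193050e+03]
 [ 0.00000000e+00  0.00000000e+00  0.00000000e+00  1.00000000e+00]]
```

View pics/top0.png

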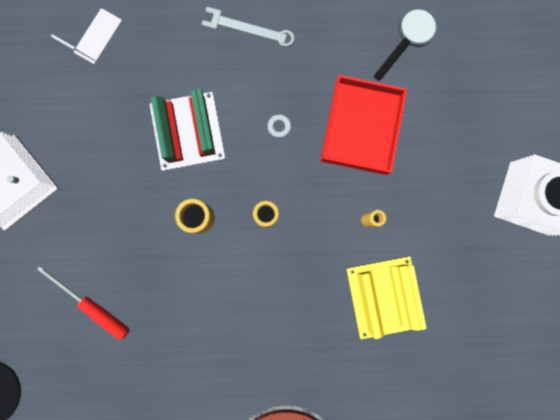

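View pics/scene0.png

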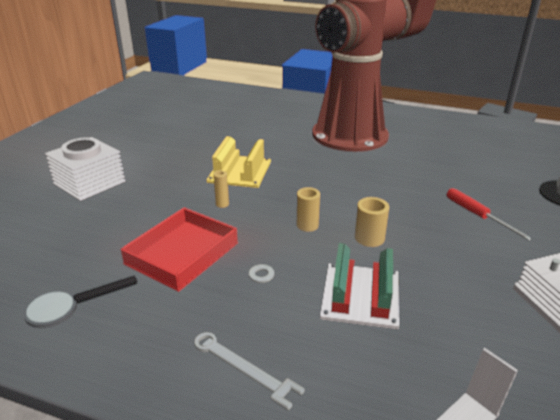

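The top view shows the candidates. Bronze bushes are at (194,215), (265,213) and (375,218), by size about 58, 44 and 28 mm. The gauge with green and red jaws is at (187,130), and its yellow look-alike at (387,298) is to be left alone. The red tray is at (364,125). I'll measure these and confirm them in one enlarged crop.

```bash
cat > h.py <<'E'
import numpy as np,cv2
def ray(d,px,z):
    K,V=d["intrinsics"],d["view"];R,t=V[:3,:3],V[:3,3]
    c=-R.T@t;r=R.T@np.linalg.inv(K)@np.array([px[0],px[1],1.]);return c+r*(z-c[2])/r[2]
def proj(d,P):
    q=d["view"][:3,:3]@np.array(P,float)+d["view"][:3,3];q=d["intrinsics"]@q;return q[:2]/q[2]
def blobs(m,amin=60):
    c,_=cv2.findContours(m.astype(np.uint8),cv2.RETR_CCOMP,cv2.CHAIN_APPROX_NONE)
    return [k for k in c if cv2.contourArea(k)>amin]
E
python3 - <<'E'
from h import *
d=dict(np.load("pics/top0.npz"));im=d["image"]
hsv=cv2.cvtColor(im,cv2.COLOR_RGB2HSV);H,S,V=cv2.split(hsv)
print("cam",-d["view"][:3,:3].T@d["view"][:3,3])
br=(H>12)&(H<24)&(S>100)&(V>60)
sub=br.copy();sub[250:]=0;sub[:190]=0
print([im[213,265],im[215,282-9],im[218,370]])
for c in blobs(sub,30):
    (u,v),ax,a=cv2.fitEllipse(c);p=ray(d,(u,v),75);e=[ray(d,(u+ax[i]/2,v),75)[1] for i in(0,1)]
    print("bronze",np.round((u,v),1),np.round(ax,1),"z75",p.round(1),"dia",np.round([2*abs(x-p[1]) for x in e],1),cv2.boundingRect(c))
red=((H<8)|(H>172))&(S>150)&(V>60)
for c in blobs(red,60):
    r=cv2.minAreaRect(c);b=cv2.boxPoints(r)
    print("red",np.round(r[0],1),np.round(r[1],1),round(r[2],1)); 
    if cv2.contourArea(c)>3000: print(np.array([ray(d,q,35) for q in b]).round(1))
    else:print(np.array([ray(d,q,30) for q in b]).round(1))
gr=(H>60)&(H<95)&(S>80)
for c in blobs(gr,60):
    r=cv2.minAreaRect(c);print("green",np.array([ray(d,q,62) for q in cv2.boxPoints(r)]).round(1))
# gauge white base
w=((S<60)&(V>150)|red|gr);w[:80]=0;w[185:]=0;w[:,:140]=0;w[:,235:]=0
c=max(blobs(w),key=cv2.contourArea);r=cv2.minAreaRect(c);print("base",np.array([ray(d,q,6) for q in cv2.boxPoints(r)]).round(1))
a=cv2.resize(im[80:250,140:420,::-1],None,fx=2.8,fy=2.8,interpolation=cv2.INTER_CUBIC);cv2.imwrite("pics/crop.png",a)
E
```

```text
cam [408.35363081  17.70956137 808.38369325]
[array([33, 34, 36], dtype=uint8), array([52, 49, 41], dtype=uint8), array([236, 207, 103], dtype=uint8)]
bronze [373.7 218.5] [15.4 25.4] z75 [ 443.  -161.1   75. ] dia [26.6 43.8] (361, 210, 25, 17)
bronze [375.6 219.1] [ 9.8 13.1] z75 [ 441.9 -164.4   75. ] dia [16.9 22.6] (370, 212, 12, 14)
bronze [191.9 215.4] [26.2 26.9] z75 [454.9 149.   75. ] dia [44.3 45.5] (179, 202, 27, 28)
bronze [193.  215.8] [21.4 24. ] z75 [454.3 147.3  75. ] dia [36.2 40.6] (182, 204, 23, 24)
bronze [265.4 213.6] [24.6 25.4] z75 [455.4  24.3  75. ] dia [41.9 43.4] (253, 201, 26, 26)
bronze [265.4 213.6] [16.3 16.8] z75 [455.3  24.3  75. ] dia [27.9 28.7] (257, 205, 18, 18)
bronze [265.3 213.2] [22.5 22.6] z75 [456.1  24.6  75. ] dia [38.3 38.5] (253, 201, 25, 25)
bronze [191.9 215.4] [32.2 40.2] z75 [454.9 149.1  75. ] dia [54.4 67.9] (178, 199, 36, 34)
red [102.7 317.9] [56.1 14.8] 37.9
[[301.4 361.3  30. ]
 [321.4 345.7  30. ]
 [259.3 268.   30. ]
 [239.6 283.8  30. ]]
red [173.5 130.7] [58.8  9.5] 83.5
[[667.2 203.8  30. ]
 [669.  186.6  30. ]
 [560.3 175.2  30. ]
 [558.6 192.2  30. ]]
red [363.7 124.6] [72.1 88.7] 11.0
[[ 551.2  -76.4   35. ]
 [ 713.8 -112.9   35. ]
 [ 685.8 -243.9   35. ]
 [ 523.4 -205.2   35. ]]
green [[665.7 223.   62. ]
 [669.9 201.2  62. ]
 [556.7 179.6  62. ]
 [552.7 201.2  62. ]]
green [[678.1 152.8  62. ]
 [681.8 133.9  62. ]
 [568.8 112.6  62. ]
 [565.3 131.4  62. ]]
base [[683.9 244.6   6. ]
 [705.9 122.3   6. ]
 [565.   98.3   6. ]
 [544.2 219.2   6. ]]
```

View pics/crop.png

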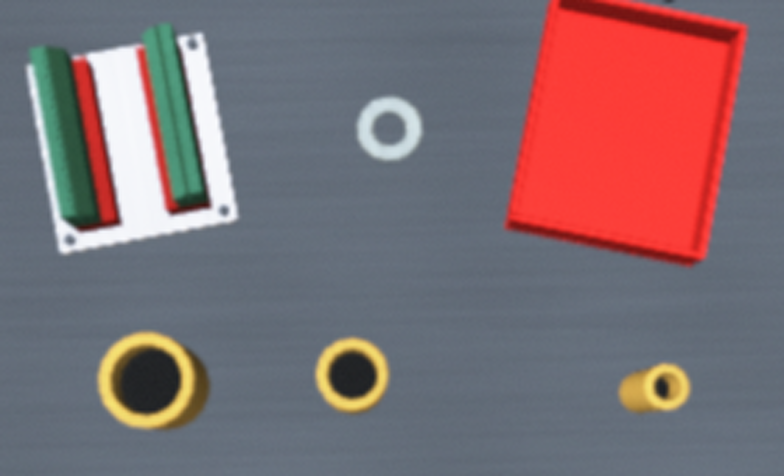

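The crop confirms it. The thick 58 mm bush is at full-image px (192,216), the 44 mm at (265,213) and the 28 mm at (377,218), leaning outward only by perspective. The gauge slot runs about 10° off world x. I'll turn the fingers along the slot and take a wrist look at the gauge from above.

```bash
python3 -m creep '[0,0,-0.01,8.43,0.085, 0,0,-0.01,8.43,0.085, 0,0,-0.01,8.43,0.085, 0,0,-0.01,8.43,0.085, 0,0,-0.01,8.43,0.085, 0,0,-0.01,8.43,0.085, 0,0,-0.01,8.43,0.085, 0,0,0,0,0.085]' 60
python3 -m creep '[-0.0198,0.0132,0,0,0.085, -0.0198,0.0132,0,0,0.085, -0.0198,0.0132,0,0,0.085, -0.0198,0.0132,0,0,0.085, -0.0198,0.0132,0,0,0.085, -0.0198,0.0132,0,0,0.085, -0.0198,0.0132,0,0,0.085, -0.0198,0.0132,0,0,0.085, -0.0198,0.0132,0,0,0.085, -0.0198,0.0132,0,0,0.085, -0.0198,0.0132,0,0,0.085, -0.0198,0.0132,0,0,0.085]'
python3 -m creep '[-0.0198,0.0132,0,0,0.085, -0.0198,0.0132,0,0,0.085, -0.0198,0.0132,0,0,0.085, -0.0198,0.0132,0,0,0.085, -0.0198,0.0132,0,0,0.085, -0.0198,0.0132,0,0,0.085, -0.0198,0.0132,0,0,0.085, -0.0198,0.0132,0,0,0.085, -0.0198,0.0132,0,0,0.085, -0.0198,0.0132,0,0,0.085, -0.0198,0.0132,0,0,0.085, 0,0,0,0,0.085]'
cat >> h.py <<'E'
def wrist(name):
    from workcell import readout,cams
    from scipy.spatial.transform import Rotation as Ro
    s=readout.observe();d=cams.snapshot("wrist")
    T=np.eye(4);T[:3,:3]=Ro.from_quat(s["tcp_rot"]).as_matrix();T[:3,3]=s["position"]
    d["view"]=np.linalg.inv(T@d["mount"])
    cv2.imwrite(f"pics/{name}.png",d["image"][:,:,::-1]);np.savez(f"pics/{name}.npz",**d)
    print(s["t"],s["position"].round(1),s["tcp_rot"].round(4),s["gripper_width"],s["finger_force"],s["wrist_force"].round(1));return d
E
python3 -c "
from h import *
d=wrist('w1');print(d['mount'].round(3))"
```

```text
t: 0.9
position: [219.8, 585.8, 282.9]
tcp_rot: [0.64, 0.769, 0.001, -0.0]
wrist_force: [0.1, -0.2, 0.7]
gripper_width: 84.8
finger_force: 0.0
t: 2.1
position: [418.4, 379.1, 280.4]
tcp_rot: [0.638, 0.77, -0.001, -0.0]
wrist_force: [-0.2, 0.5, 0.1]
gripper_width: 84.7
finger_force: 0.0
t: 3.3
position: [601.6, 189.9, 280.1]
tcp_rot: [0.64, 0.768, -0.001, -0.0]
wrist_force: [0.0, 0.7, -0.9]
gripper_width: 85.0
finger_force: 0.0
3.3 [601.6 189.9 280.1] [ 0.6399  0.7685 -0.0009 -0.    ] 85.0298075962721 0.0 [ 0.   0.7 -0.9]
[[   0.      -0.95    -0.311   79.097]
 [   1.       0.       0.       0.949]
 [   0.      -0.311    0.95  -163.132]
 [   0.       0.       0.       1.   ]]
```

View pics/w1.png

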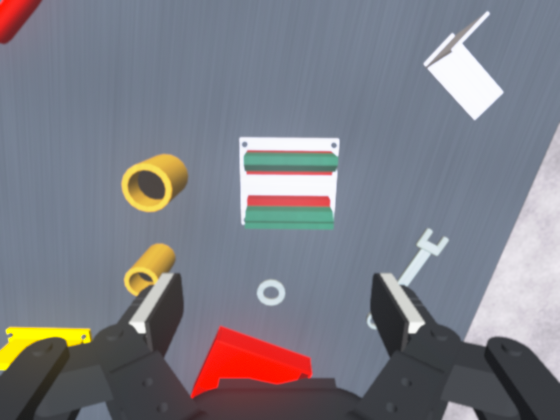

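The wrist view shows the gauge squarely: base corners near (240,138) and (339,138), red ledges near rows 173 and 200, green jaws near rows 160 and 215. The 44 mm bush is at (150,275) and the 58 mm at (155,185).

Run:
```python
from h import *
d=dict(np.load("pics/w1.npz"));im=d["image"]
H,S,V=cv2.split(cv2.cvtColor(im,cv2.COLOR_RGB2HSV))
red=((H<8)|(H>172))&(S>120)&(V>60);gr=(H>60)&(H<95)&(S>80)&(V>40);wh=(S<50)&(V>170)
n=np.array([-0.181,0.983]);a=np.array([0.983,0.181])
def rep(t,p): print(t,p[:2].round(1),"n",(p[:2]@n).round(1),"a",(p[:2]@a).round(1))
for u in(265,290,315):
    col=''.join('r' if red[v,u] else 'g' if gr[v,u] else 'w' if wh[v,u] else '.' for v in range(130,235));
    import itertools
    v=130;out=[]
    for k,g in itertools.groupby(col):
        l=len(list(g));out.append((k,v,v+l));v+=l
    print(u,out)
    rl=[o for o in out if o[0]=='r' and o[2]-o[1]>1]
    up=[o for o in rl if 165<o[1]<182]; lo=[o for o in rl if o[1]>190]
    if up: rep("upper ledge edge ->centre n-16",ray(d,(u,up[-1][2]-.5),30))
    if lo: rep("lower face bottom(z10) n+16",ray(d,(u,lo[0][1]-.5),10)); rep("lower green/red n+25",ray(d,(u,lo[0][2]-.5),30))
m=(red|gr|wh);m[:130]=0;m[235:]=0;m[:,:230]=0;m[:,345:]=0
for v in(145,185):
    x=np.flatnonzero(m[v]);rep("base L",ray(d,(x[0]-.5,v),8));rep("base R",ray(d,(x[-1]+.5,v),8))
y=np.flatnonzero(m[:,290]);rep("base top",ray(d,(290,y[0]-.5),8))
br=(H>12)&(H<26)&(S>90)&(V>60);br[320:]=0
for c in blobs(br,60):
    (u,v),ax,_=cv2.fitEllipse(c);print(np.round((u,v),1),np.round(ax,1),ray(d,(u,v),75).round(1))
```

```text
265 [('.', 130, 137), ('w', 137, 150), ('.', 150, 154), ('g', 154, 165), ('.', 165, 172), ('r', 172, 174), ('.', 174, 175), ('w', 175, 195), ('.', 195, 196), ('r', 196, 206), ('.', 206, 208), ('g', 208, 229), ('.', 229, 235)]
upper ledge edge ->centre n-16 [588.8 181.7] n 72.1 a 611.7
lower face bottom(z10) n+16 [594.  147.5] n 37.5 a 610.6
lower green/red n+25 [596.1 139.6] n 29.3 a 611.2
290 [('.', 130, 137), ('w', 137, 151), ('.', 151, 155), ('g', 155, 166), ('.', 166, 172), ('r', 172, 174), ('.', 174, 175), ('w', 175, 195), ('.', 195, 197), ('r', 197, 206), ('.', 206, 208), ('g', 208, 229), ('.', 229, 235)]
upper ledge edge ->centre n-16 [620.2 187.5] n 72.1 a 643.6
lower face bottom(z10) n+16 [627.9 152.3] n 36.1 a 644.8
lower green/red n+25 [628.5 145.6] n 29.4 a 644.2
315 [('.', 130, 137), ('w', 137, 151), ('.', 151, 155), ('g', 155, 166), ('.', 166, 172), ('r', 172, 174), ('.', 174, 175), ('w', 175, 196), ('.', 196, 197), ('r', 197, 206), ('.', 206, 208), ('g', 208, 229), ('.', 229, 235)]
upper ledge edge ->centre n-16 [651.6 193.3] n 72.1 a 675.5
lower face bottom(z10) n+16 [661.6 158.5] n 36.1 a 679.0
lower green/red n+25 [660.9 151.6] n 29.4 a 677.1
base L [548.3 208.1] n 105.3 a 576.6
base R [678.2 232.1] n 105.4 a 708.7
base L [557.5 155.2] n 51.7 a 576.1
base R [687.1 179.2] n 51.7 a 707.9
base top [612.4 231. ] n 116.2 a 643.8
[148.9 267.8] [29.4 64.6] [466.3  46.7  75. ]
[145.  276.5] [ 5.6 14.4] [462.2  33.5  75. ]
[153.6 182.2] [50.8 68.4] [464.8 157.9  75. ]
[160.2 189.2] [16.9 30.7] [472.8 151.   75. ]
[150.5 184.3] [21.8 33.2] [461.4 154.8  75. ]
```

Gauge centre is about (621.4, 170.6) and the slot is aligned with tool y. Next I'll go above the 44 mm bush.

```bash
python3 -m creep '[-0.0136,-0.0173,0.011,0,0.085, -0.0136,-0.0173,0.011,0,0.085, -0.0136,-0.0173,0.011,0,0.085, -0.0136,-0.0173,0.011,0,0.085, -0.0136,-0.0173,0.011,0,0.085, -0.0136,-0.0173,0.011,0,0.085, -0.0136,-0.0173,0.011,0,0.085, -0.0136,-0.0173,0.011,0,0.085, -0.0136,-0.0173,0.011,0,0.085, -0.0136,-0.0173,0.011,0,0.085, 0,0,0.010,0,0.085, 0,0,0,0,0.085]'
python3 -m creep '[0,0,0,0,0.085,0,0,0,0,0.085]'
python3 - <<'E'
from h import *
d=wrist('w2');print(proj(d,(455.5,24.3,75)))
E
```

```text
t: 4.55
position: [453.3, 28.1, 159.8]
tcp_rot: [0.64, 0.769, -0.001, -0.002]
wrist_force: [0.8, -0.5, 0.9]
gripper_width: 85.0
finger_force: 0.0
t: 4.75
position: [456.0, 28.0, 162.4]
tcp_rot: [0.639, 0.769, 0.001, 0.001]
wrist_force: [0.6, -0.3, -0.4]
gripper_width: 85.1
finger_force: 0.0
4.75 [456.   28.  162.4] [6.393e-01 7.689e-01 6.000e-04 5.000e-04] 85.09428678966825 0.0 [ 0.6 -0.3 -0.4]
[273.69314642 211.97311954]
```

View pics/w2.png

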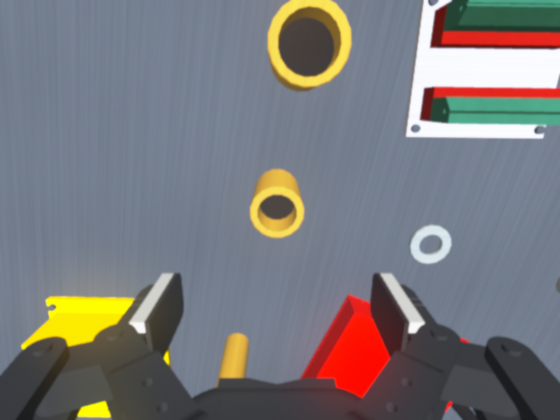

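The bush rim is at (277,211), 3 px from the prediction (274,212). I'll correct by about 2–3 mm, descend and grip.

```bash
python3 -m creep '[-0.0033,0.0015,0,0,0.085, 0,0,0.0108,0,0.085, 0,0,0.0108,0,0.085, 0,0,0.0108,0,0.085, 0,0,0.0108,0,0.085, 0,0,0.0108,0,0.085, 0,0,0.0108,0,0.085, 0,0,0.0108,0,0.085, 0,0,0.0108,0,0.085, 0,0,0.0108,0,0.085, 0,0,0.0108,0,0.085, 0,0,0,0,0.085]'
python3 -m creep '[0,0,0,0,0.06,0,0,0,0,0.052,0,0,0,0,0.046,0,0,0,0,0.04,0,0,0,0,0.035,0,0,0,0,0.035,0,0,0,0,0.035,0,0,0,0,0.035,0,0,0,0,0.035]' 60
```

```text
t: 6.0
position: [455.4, 24.4, 51.7]
tcp_rot: [0.64, 0.768, -0.001, -0.002]
wrist_force: [-0.3, 0.4, 0.0]
gripper_width: 85.2
finger_force: 0.0
t: 6.9
position: [456.5, 24.1, 54.4]
tcp_rot: [0.64, 0.769, -0.001, -0.001]
wrist_force: [-3.3, -0.5, 7.0]
gripper_width: 34.9
finger_force: 3.0
```

Run:
```python
from h import *
from workcell import cams
a=wrist('w3')["image"];b=cams.snapshot("scene")["image"][120:330,130:410]
b=cv2.resize(b,(392,294),interpolation=cv2.INTER_CUBIC);a=cv2.resize(a,(392,294))
cv2.imwrite("pics/c3.png",np.hstack([a,b])[:,:,::-1])
```

```text
6.9 [456.5  24.1  54.4] [ 6.397e-01  7.686e-01 -8.000e-04 -5.000e-04] 34.902595200547864 2.9747583003450018 [-3.3 -0.5  7. ]
```

View pics/c3.png

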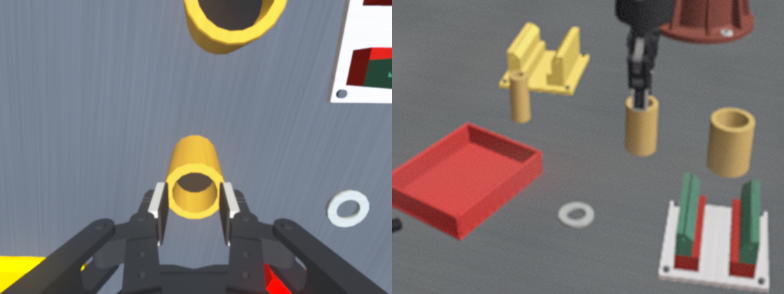

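The scene half shows the bush unmoved, with its rim at scene px (308,194). The finger tips appear at the rim and are not gripping round it. I'll check this by triangulating.

Run:
```python
from h import *
d=dict(np.load("pics/scene0.npz"));w=dict(np.load("pics/w3.npz"));t=dict(np.load("pics/top0.npz"))
print("rim c",proj(d,(455.5,24.3,75)),"base c",proj(d,(455.5,24.3,0)),"top",proj(t,(455.5,24.3,75)))
P=np.array([456,24.3,46]);a=np.array([0.983,0.181,0])
for s in(-1,1):
  for z in(46,64,90): q=P+s*17.5*a;q[2]=z;print(s,z,"scene",proj(d,q).round(),"crop",((proj(d,q)-[130,120])*1.4+[392,0]).round(),"wrist crop",(proj(w,q)*.7).round())
print("rim wrist crop",(proj(w,(455.5,24.3,75))*.7).round(),(proj(w,(455.5,24.3,0))*.7).round())
im=w["image"];cv2.imwrite("pics/w3c.png",cv2.resize(im[150:400,150:430,::-1],None,fx=2.3,fy=2.3,interpolation=cv2.INTER_CUBIC))
```

```text
rim c [307.71065733 192.40549245] base c [306.6106885  224.82541893] top [265.42263259 213.50044763]
-1 46 scene [308. 201.] crop [642. 113.] wrist crop [170. 174.]
-1 64 scene [309. 193.] crop [642. 102.] wrist crop [168. 184.]
-1 90 scene [309. 181.] crop [643.  86.] wrist crop [164. 203.]
1 46 scene [306. 210.] crop [638. 126.] wrist crop [213. 174.]
1 64 scene [306. 202.] crop [639. 115.] wrist crop [215. 184.]
1 90 scene [307. 190.] crop [639.  98.] wrist crop [219. 203.]
rim wrist crop [191. 192.] [192. 155.]
```

View pics/w3c.png

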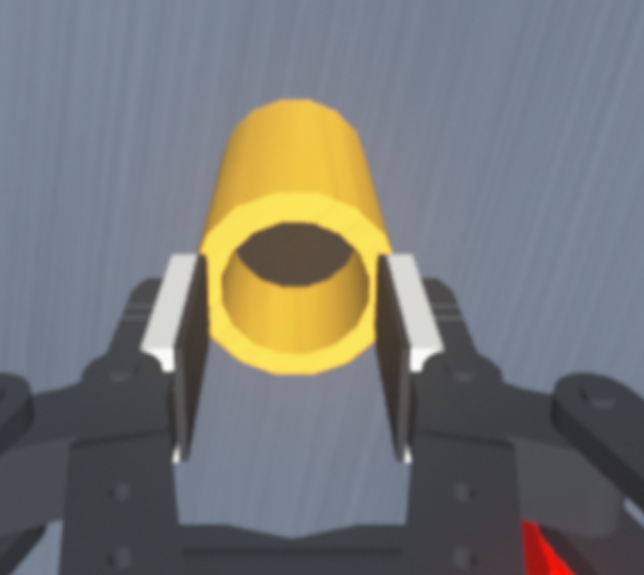

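The pads touch the rim on both sides. Their tip gap in the image is about 175 px, which matches 44 mm, while the reported width is 34.9 mm with only 3 N. The opening command was probably limiting the squeeze, so I'll close fully and see.

```bash
python3 -m creep '[0,0,0,0,0.02,0,0,0,0,0.01,0,0,0,0,0,0,0,0,0,0,0,0,0,0,0]' 60; python3 -m creep '[0,0,0,0,0,0,0,0,0,0,0,0,0,0,0]' 60
```

```text
t: 7.5
position: [461.1, 23.2, 60.3]
tcp_rot: [0.64, 0.769, 0.001, 0.003]
wrist_force: [-10.2, -2.4, 33.5]
gripper_width: -0.1
finger_force: 15.2
t: 7.8
position: [461.2, 23.2, 60.3]
tcp_rot: [0.64, 0.769, 0.001, 0.003]
wrist_force: [-9.3, -1.0, 32.6]
gripper_width: -0.2
finger_force: 15.2
```

Something is off: the fingers closed to 0 and push up with 33 N. I'll look once before moving.

Run:
```python
from h import *
from workcell import cams
a=wrist('w4')["image"][120:420,100:460];s=cams.snapshot("scene");b=s["image"][130:250,240:384]
np.savez("pics/scene4.npz",**s)
t=cams.snapshot("top")["image"]
b=cv2.resize(b,(360,300),interpolation=cv2.INTER_CUBIC)
c=cv2.resize(t[150:270,220:300],(200,300),interpolation=cv2.INTER_CUBIC)[:, :80] if 0 else None
cv2.imwrite("pics/c4.png",np.hstack([a,b])[:,:,::-1])
```

```text
7.8 [461.2  23.2  60.3] [0.6395 0.7688 0.0009 0.0028] -0.24787072146059283 15.207386780530214 [-9.3 -1.  32.6]
```

View pics/c4.png

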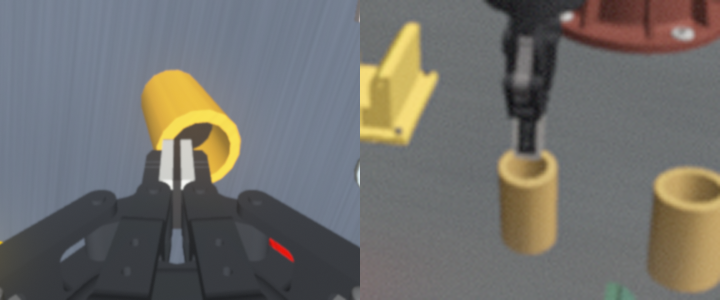

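The bush leans slightly, and the shut tips stand on its rim, not around it. The true tips sit higher than I assumed. I'll measure where they are in the tool frame from the wrist pictures.

Run:
```python
from h import *
w=dict(np.load("pics/w4.npz"));K=w["intrinsics"];Mi=np.linalg.inv(w["mount"])
print(K[0,0],K[1,2])
def pt(x,y,z):
    q=Mi@np.array([x,y,z,1.]);q=K@q[:3];return (q[:2]/q[2]).round(0)
for z in(-40,-30,-20,-10,0,8): print(z,"shut x0",pt(0,0,z),"x11",pt(11,0,z)," y42 x11",pt(11,42.5,z),"x-11",pt(-11,42.5,z))
# wanted: shut tips row 260; open tips (w1): inner face
for n in("w1","w2"):
    im=dict(np.load(f"pics/{n}.npz"))["image"];H,S,V=cv2.split(cv2.cvtColor(im,cv2.COLOR_RGB2HSV))
    m=(S<40)&(V>150);m[:262]=0;m[400:]=0
    for c in blobs(m,100):print(n,cv2.boundingRect(c),cv2.boxPoints(cv2.minAreaRect(c)).round(0).tolist())
im=w["image"];H,S,V=cv2.split(cv2.cvtColor(im,cv2.COLOR_RGB2HSV));m=(S<40)&(V>130);m[:240]=0;m[:,:200]=0;m[:,360:]=0
for c in blobs(m,40):print("w4",cv2.boundingRect(c))
```

```text
328.2671853483909 211.30824329498128
-40 shut x0 [274. 297.] x11 [274. 274.]  y42 x11 [375. 274.] x-11 [370. 318.]
-30 shut x0 [274. 285.] x11 [274. 263.]  y42 x11 [369. 263.] x-11 [365. 305.]
-20 shut x0 [275. 274.] x11 [274. 253.]  y42 x11 [363. 253.] x-11 [360. 294.]
-10 shut x0 [275. 264.] x11 [275. 245.]  y42 x11 [358. 245.] x-11 [355. 283.]
0 shut x0 [275. 256.] x11 [275. 237.]  y42 x11 [354. 237.] x-11 [351. 274.]
8 shut x0 [275. 250.] x11 [275. 232.]  y42 x11 [351. 232.] x-11 [348. 267.]
w1 (256, 278, 30, 29) [[256.0, 278.0], [285.0, 278.0], [285.0, 306.0], [256.0, 306.0]]
w1 (263, 287, 16, 12) [[262.0, 292.0], [270.0, 284.0], [280.0, 292.0], [270.0, 302.0]]
w1 (129, 272, 44, 62) [[126.0, 327.0], [156.0, 265.0], [173.0, 273.0], [144.0, 335.0]]
w1 (464, 262, 96, 120) [[464.0, 262.0], [559.0, 262.0], [559.0, 381.0], [464.0, 381.0]]
w1 (381, 262, 45, 72) [[380.0, 272.0], [424.0, 258.0], [445.0, 322.0], [402.0, 337.0]]
w2 (381, 272, 44, 62) [[380.0, 273.0], [397.0, 265.0], [426.0, 327.0], [409.0, 335.0]]
w2 (129, 272, 44, 62) [[126.0, 327.0], [156.0, 265.0], [173.0, 273.0], [144.0, 335.0]]
w4 (259, 260, 15, 50)
w4 (280, 259, 15, 51)
w4 (314, 240, 46, 77)
w4 (228, 240, 24, 43)
```

The wrist pictures put the shut tips about 20–27 mm behind the reported TCP, not 8 mm ahead. The contact heights agree: tips touched the 75 mm rim at TCP z≈53. I'll work with that measured offset: back off gently, reopen and re-measure the bush.

```bash
python3 -m creep '[0,0,-0.003,0,0,0,0,-0.003,0,0,0,0,-0.003,0,0,0,0,-0.003,0,0,0,0,-0.003,0,0,0,0,-0.006,0,0,0,0,-0.01,0,0,0,0,-0.015,0,0,0,0,-0.02,0,0.03,0,0,-0.02,0,0.085,0,0,0,0,0.085,0,0,0,0,0.085]'
python3 -m creep '[0,0,0,0,0.085,0,0,0,0,0.085,0,0,0,0,0.085,0,0,0,0,0.085]'
python3 - <<'E'
from h import *
from workcell import cams
w=wrist('w5');t=cams.snapshot("top");s=cams.snapshot("scene");np.savez("pics/scene5.npz",**s)
s0=dict(np.load("pics/scene0.npz"))
for d,n,roi in((s0,"scene0",(175,240,285,330)),(s,"scene",(175,240,285,330)),(w,"wrist",(120,300,200,340))):
    H,S,V=cv2.split(cv2.cvtColor(d["image"],cv2.COLOR_RGB2HSV));m=(H>12)&(H<28)&(S>80)&(V>60)
    k=np.zeros_like(m);k[roi[0]:roi[1],roi[2]:roi[3]]=1;c=max(blobs(m&k),key=cv2.contourArea)
    print(n,cv2.boundingRect(c),cv2.moments(c)["m10"]/cv2.moments(c)["m00"])
print("pred rim wrist",proj(w,(456,24.4,75)),proj(w,(456,24.4,0)))
im=w["image"];cv2.imwrite("pics/c5.png",im[100:340,150:410,::-1])
E
```

```text
t: 9.15
position: [457.5, 24.2, 140.1]
tcp_rot: [0.64, 0.768, 0.0, 0.001]
wrist_force: [-0.4, -0.8, -0.5]
gripper_width: 58.1
finger_force: 0.0
t: 9.55
position: [456.6, 24.3, 138.9]
tcp_rot: [0.64, 0.768, -0.0, -0.001]
wrist_force: [-0.1, -0.5, -0.0]
gripper_width: 85.3
finger_force: 0.0
9.55 [456.6  24.3 138.9] [ 6.399e-01  7.684e-01 -4.000e-04 -6.000e-04] 85.27080959040015 0.0 [-0.1 -0.5 -0. ]
scene0 (297, 187, 23, 44) 307.8641612840086
scene (297, 187, 23, 44) 307.8978431372549
wrist (248, 170, 60, 76) 277.1048536134617
pred rim wrist [274.55828364 217.24305922] [275.11151642 191.32715699]
```

View pics/c5.png

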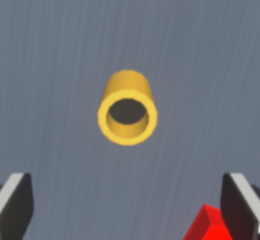

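The bush is upright and unmoved, with its rim at full px (277,217), centred between the pads (mid column 277). I'll descend to TCP z≈15, which keeps the tips clear of the bench under either offset, then close.

```bash
python3 -m creep '[0,0,0.0103,0,0.085,0,0,0.0103,0,0.085,0,0,0.0103,0,0.085,0,0,0.0103,0,0.085,0,0,0.0103,0,0.085,0,0,0.0103,0,0.085,0,0,0.0103,0,0.085,0,0,0.0103,0,0.085,0,0,0.0103,0,0.085,0,0,0.0103,0,0.085,0,0,0.0103,0,0.085,0,0,0.0103,0,0.085]'
python3 -m creep '[0,0,0,0,0.06,0,0,0,0,0.05,0,0,0,0,0.045,0,0,0,0,0.04,0,0,0,0,0.04,0,0,0,0,0.04,0,0,0,0,0.04,0,0,0,0,0.04]' 60
```

```text
t: 10.9
position: [457.1, 24.3, 15.2]
tcp_rot: [0.64, 0.768, 0.0, 0.0]
wrist_force: [-0.2, 0.6, 0.3]
gripper_width: 85.3
finger_force: 0.0
t: 11.7
position: [457.7, 24.2, 16.7]
tcp_rot: [0.64, 0.768, 0.0, 0.0]
wrist_force: [-1.9, -0.7, 5.4]
gripper_width: 42.8
finger_force: 61.2
```

Gripped: opening 42.8 mm at 61 N, matching the 44 mm bush. Lift and carry over the gauge.

```bash
python3 -m creep '[0,0,-0.004,0,0.04,0,0,-0.006,0,0.04,0,0,-0.01,0,0.04,0,0,-0.01,0,0.04,0,0,-0.01,0,0.04,0,0,-0.01,0,0.04,0,0,-0.01,0,0.04,0,0,-0.01,0,0.04,0,0,-0.01,0,0.04,0,0,-0.01,0,0.04]'
python3 -m creep '[0.0095,0.0157,0,0,0.04,0.0095,0.0157,0,0,0.04,0.0095,0.0157,0,0,0.04,0.0095,0.0157,0,0,0.04,0.0095,0.0157,0,0,0.04,0.0095,0.0157,0,0,0.04,0.0095,0.0157,0,0,0.04,0.0095,0.0157,0,0,0.04,0.0095,0.0157,0,0,0.04,0.0095,0.0157,0,0,0.04,0.0095,0.0157,0,0,0.04,0.0095,0.0157,0,0,0.04]'
python3 -m creep '[0,0,0,0,0.04,0,0,0,0,0.04,0,0,0,0,0.04]'
python3 - <<'E'
from h import *
w=wrist('w6')
n=np.array([-0.181,0.983]);a=np.array([0.983,0.181]);C=np.array([621.4,170.6])
print("pred bush rim z165 at tcp",proj(w,(*C,165)),"gauge jaw tops",[proj(w,(*(C+k*n+55*a),62)).round() for k in(-35,35)],"red ledges",[proj(w,(*(C+k*n-50*a),30)).round() for k in(-16,16)])
cv2.imwrite("pics/c6.png",w["image"][:,:,::-1])
E
```

```text
t: 12.7
position: [457.0, 24.3, 106.9]
tcp_rot: [0.64, 0.768, 0.0, 0.0]
wrist_force: [-0.5, -0.7, -3.7]
gripper_width: 43.0
finger_force: 61.3
t: 13.9
position: [622.0, 171.0, 106.0]
tcp_rot: [0.64, 0.768, -0.0, -0.0]
wrist_force: [-0.5, -0.1, -3.6]
gripper_width: 43.2
finger_force: 61.6
t: 14.2
position: [620.7, 169.9, 105.6]
tcp_rot: [0.64, 0.768, -0.001, -0.0]
wrist_force: [-1.0, -0.5, -2.8]
gripper_width: 42.4
finger_force: 62.0
14.2 [620.7 169.9 105.6] [ 6.399e-01  7.684e-01 -8.000e-04 -5.000e-04] 42.421077171769944 61.97476029396057 [-1.  -0.5 -2.8]
pred bush rim z165 at tcp [275.8519931 324.4344875] gauge jaw tops [array([354., 273.]), array([362., 176.])] red ledges [array([213., 231.]), array([210., 191.])]
```

View pics/c6.png

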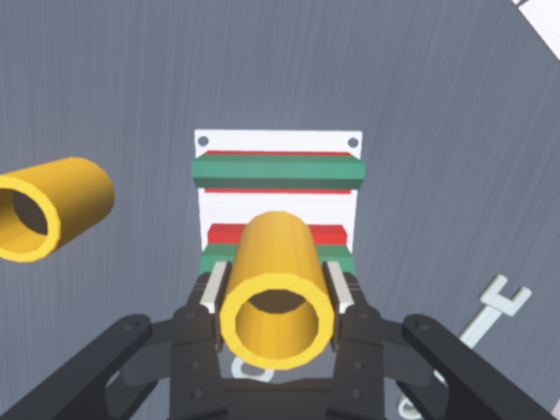

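The wrist view shows the bush held upright, rim centre near (278,320), above the slot with the upper red ledge at row 191 as predicted. I'll fit the rim exactly.

Run:
```python
from h import *
w=dict(np.load("pics/w6.npz"));im=w["image"]
H,S,V=cv2.split(cv2.cvtColor(im,cv2.COLOR_RGB2HSV))
P=lambda cx,r,cy=0:0
m=(H>22)&(H<32)&(S>100)&(V>225);m[:,:205]=0;m[:,350:]=0
c=max(blobs(m),key=cv2.contourArea);print(cv2.boundingRect(c),cv2.fitEllipse(c))
n=np.array([-0.181,0.983]);a=np.array([0.983,0.181]);C=np.array([621.4,170.6])
# predicted rim circle for bush at TCP, measured outer bottom/top rows
for off in(-4,-2,0,2,4):
    th=np.linspace(0,6.28,60);q=np.array([proj(w,(*(np.array([620.9,170.2])+off*n+22*np.cos(t)*a+22*np.sin(t)*n),164.5)) for t in th])
    print(off,q.min(0).round(1),q.max(0).round(1))
```

```text
(221, 272, 112, 97) ((276.54632568359375, 320.1319580078125), (96.38412475585938, 111.32003784179688), 88.94999694824219)
-4 [216.5 282.1] [332.2 378.9]
-2 [216.2 277.1] [332.5 374.9]
0 [215.9 272.2] [332.8 370.9]
2 [215.6 267.1] [333.1 366.9]
4 [215.3 262. ] [333.4 362.8]
```

The bush is centred within about 1 mm. I'll lower it in stages, checking force.

```bash
python3 -m creep '[0,0,0.006,0,0.04,0,0,0.006,0,0.04,0,0,0.006,0,0.04,0,0,0.005,0,0.04,0,0,0.005,0,0.04,0,0,0.004,0,0.04,0,0,0.003,0,0.04,0,0,0,0,0.04]'
python3 -m creep '[0,0,0.002,0,0.04,0,0,0.002,0,0.04,0,0,0.002,0,0.04,0,0,0.002,0,0.04,0,0,0.002,0,0.04,0,0,0,0,0.04]'
```

```text
t: 15.05
position: [621.3, 170.5, 70.3]
tcp_rot: [0.64, 0.768, -0.0, -0.0]
wrist_force: [0.4, -0.4, -3.6]
gripper_width: 42.8
finger_force: 62.0
t: 15.65
position: [621.3, 170.4, 60.5]
tcp_rot: [0.64, 0.768, -0.0, -0.0]
wrist_force: [0.6, -0.4, -3.9]
gripper_width: 42.7
finger_force: 62.0
```

```bash
python3 -m creep '[0,0,0.002,0,0.04,0,0,0.002,0,0.04,0,0,0.002,0,0.04,0,0,0.002,0,0.04,0,0,0.002,0,0.04,0,0,0.001,0,0.04,0,0,0,0,0.04]'
python3 -m creep '[0,0,0.001,0,0.04,0,0,0.001,0,0.04,0,0,0,0,0.04]'
```

```text
t: 16.35
position: [621.5, 170.4, 49.7]
tcp_rot: [0.64, 0.768, -0.0, -0.0]
wrist_force: [0.7, 0.7, -3.5]
gripper_width: 42.9
finger_force: 62.0
t: 16.65
position: [621.6, 170.5, 47.9]
tcp_rot: [0.64, 0.768, -0.0, -0.0]
wrist_force: [0.0, -1.0, -3.5]
gripper_width: 42.7
finger_force: 62.0
```

```bash
python3 -m creep '[0,0,0.001,0,0.04,0,0,0,0,0.04]'
python3 -m creep '[0,0,0.001,0,0.04,0,0,0,0,0.04]'
python3 -m creep '[0,0,0.0007,0,0.04,0,0,0,0,0.04]'
```

```text
t: 16.85
position: [621.6, 170.5, 46.9]
tcp_rot: [0.64, 0.768, -0.0, -0.0]
wrist_force: [-0.7, -0.4, -3.9]
gripper_width: 42.8
finger_force: 62.0
t: 17.05
position: [621.7, 170.5, 46.7]
tcp_rot: [0.64, 0.768, -0.0, -0.0]
wrist_force: [-2.1, -1.1, 2.1]
gripper_width: 42.7
finger_force: 62.1
t: 17.25
position: [621.8, 170.5, 46.7]
tcp_rot: [0.64, 0.769, -0.0, -0.0]
wrist_force: [-3.9, -0.4, 4.7]
gripper_width: 42.7
finger_force: 62.5
```

Contact came at TCP z 46.7, which is the grip height plus 30, so the bush is on the red ledges. Release gently and lift off.

```bash
python3 -m creep '[0,0,0,0,0.04,0,0,0,0,0.04]' 20
python3 -m creep '[0,0,0,0,0.046,0,0,0,0,0.05,0,0,0,0,0.06,0,0,0,0,0.07,0,0,0,0,0.08,0,0,0,0,0.085,0,0,0,0,0.085]' 
python3 -m creep '[0,0,-0.01,0,0.085,0,0,-0.01,0,0.085,0,0,-0.015,0,0.085,0,0,-0.02,0,0.085,0,0,-0.02,0,0.085,0,0,-0.02,0,0.085,0,0,-0.02,0,0.085,0,0,0,0,0.085,0,0,0,0,0.085]'
python3 - <<'E'
from h import *
from workcell import cams
w=wrist('w7');t=cams.snapshot("top");s=cams.snapshot("scene")
np.savez("pics/top7.npz",**t);np.savez("pics/scene7.npz",**s)
C=(621.4,170.6)
print("pred rim wrist",proj(w,(*C,105)),"scene rim",proj(s,(*C,105)),"bottomvis",proj(s,(*C,30)))
for d,n,roi in((w,"w",(150,330,200,360)),(s,"s",(220,320,325,400))):
    H,S,V=cv2.split(cv2.cvtColor(d["image"],cv2.COLOR_RGB2HSV));m=(H>12)&(H<32)&(S>80)&(V>60)
    k=np.zeros_like(m);k[roi[0]:roi[1],roi[2]:roi[3]]=1
    for c in blobs(m&k,100): print(n,cv2.boundingRect(c),np.round(cv2.fitEllipse(c)[0],1))
# 28 mm bush in the top view: column extents & rim
t0=dict(np.load("pics/top0.npz"))
H,S,V=cv2.split(cv2.cvtColor(t0["image"],cv2.COLOR_RGB2HSV));print("top28 pred",proj(t0,(443.5,-167.7,75)),proj(t0,(443.5,-167.7,0)))
s0=dict(np.load("pics/scene0.npz"));H,S,V=cv2.split(cv2.cvtColor(s0["image"],cv2.COLOR_RGB2HSV))
m=(H>12)&(H<24)&(S>80)&(V>60)&(S<220);k=np.zeros_like(m);k[165:215,205:235]=1
for c in blobs(m&k,60):print("scene28",cv2.boundingRect(c),cv2.boxPoints(cv2.minAreaRect(c)).round(1).tolist())
print("scene28 pred",proj(s0,(443.5,-167.7,75)),proj(s0,(443.5,-167.7,0)))
a=s["image"][150:330,180:420];b=w["image"][100:340,150:410]
cv2.imwrite("pics/c7.png",np.hstack([cv2.resize(a,(440,330)),cv2.resize(b,(357,330))])[:,:,::-1])
E
```

```text
t: 17.45
position: [621.7, 170.5, 46.7]
tcp_rot: [0.64, 0.769, -0.0, -0.0]
wrist_force: [-3.7, -1.3, 5.4]
gripper_width: 42.9
finger_force: 62.5
t: 18.15
position: [621.7, 170.5, 45.2]
tcp_rot: [0.64, 0.768, 0.0, -0.0]
wrist_force: [-0.5, 1.7, -0.4]
gripper_width: 85.0
finger_force: 0.0
t: 19.05
position: [622.4, 170.6, 161.8]
tcp_rot: [0.64, 0.768, 0.001, 0.001]
wrist_force: [0.6, -0.1, 0.1]
gripper_width: 85.2
finger_force: 0.0
19.05 [622.4 170.6 161.8] [0.6399 0.7685 0.001  0.0009] 85.21511902807353 0.0 [ 0.6 -0.1  0.1]
pred rim wrist [273.55720677 220.5625743 ] scene rim [366.20590139 244.53632627] bottomvis [361.92493034 281.95572029]
w (244, 173, 63, 76) [275.  211.8]
w (256, 201, 39, 26) [274.9 213.4]
s (351, 220, 36, 70) [367.6 251.3]
top28 pred [377.43414691 218.06708015] [367.55312919 220.18423646]
scene28 (206, 165, 29, 43) [[201.6999969482422, 169.6999969482422], [225.1999969482422, 159.89999389648438], [241.8000030517578, 199.60000610351562], [218.1999969482422, 209.39999389648438]]
scene28 pred [219.50686843 172.65287576] [221.83405558 203.94974971]
```

The 44 mm bush sits as predicted: wrist rim rows match and the scene column is 367 vs 366. Now to the 28 mm bush, with a narrower opening because the yellow look-alike is near.

```bash
python3 -m creep '[-0.015,-0.0118,0,0,0.085,-0.015,-0.0118,0,0,0.085,-0.015,-0.0118,0,0,0.085,-0.015,-0.0118,0,0,0.085,-0.015,-0.0118,0,0,0.085,-0.015,-0.0118,0,0,0.085,-0.015,-0.0118,0,0,0.085,-0.015,-0.0118,0,0,0.085,-0.015,-0.0118,0,0,0.085,-0.015,-0.0118,0,0,0.085,-0.015,-0.0118,0,0,0.085,-0.015,-0.0118,0,0,0.085]' 40
python3 -m creep '[-0.015,-0.0118,0,0,0.06,-0.015,-0.0118,0,0,0.06,-0.015,-0.0118,0,0,0.06,-0.015,-0.0118,0,0,0.06,-0.015,-0.0118,0,0,0.06,-0.015,-0.0118,0,0,0.06,-0.015,-0.0118,0,0,0.06,-0.015,-0.0118,0,0,0.06,0,0,0,0,0.06,0,0,0,0,0.06,0,0,0,0,0.06]'
python3 - <<'E'
from h import *
w=wrist('w8');H,S,V=cv2.split(cv2.cvtColor(w["image"],cv2.COLOR_RGB2HSV))
m=(H>12)&(H<32)&(S>80)&(V>60);m[300:]=0;print("pred",proj(w,(443.5,-167.7,75)),proj(w,(443.5,-167.7,0)))
for c in blobs(m,60):print(cv2.boundingRect(c),np.round(cv2.fitEllipse(c)[0],1))
cv2.imwrite("pics/c8.png",w["image"][:,:,::-1])
E
```

```text
t: 20.4
position: [514.1, -33.4, 160.3]
tcp_rot: [0.64, 0.768, 0.0, 0.0]
wrist_force: [-0.3, -0.9, -0.3]
gripper_width: 85.0
finger_force: 0.0
t: 21.5
position: [443.9, -166.9, 160.3]
tcp_rot: [0.64, 0.768, 0.0, -0.0]
wrist_force: [-0.4, 0.5, -0.9]
gripper_width: 60.1
finger_force: 0.0
21.5 [ 443.9 -166.9  160.3] [ 6.399e-01  7.685e-01  2.000e-04 -0.000e+00] 60.10612012678888 0.0 [-0.4  0.5 -0.9]
pred [274.54432877 209.46660522] [274.94584442 186.82003866]
(260, 175, 35, 53) [277.  202.7]
(269, 202, 17, 9) [277.  205.9]
(22, 123, 177, 134) [118.8 188.7]
```

View pics/c8.png

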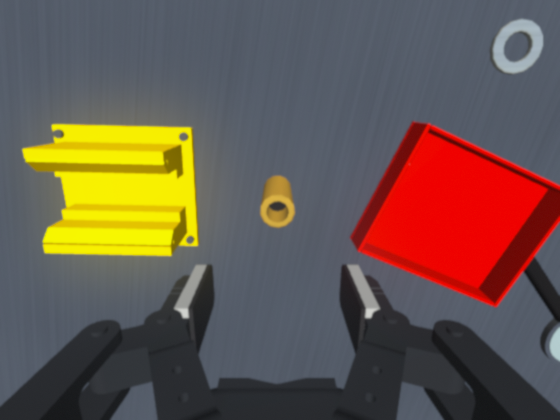

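The wrist view shows the 28 mm bush's rim at (277,210), centred between the pads and on the prediction. The yellow gauge ends at column 197, clear of the fingers. Descend and grip.

```bash
python3 -m creep '[0,0,0.0121,0,0.06,0,0,0.0121,0,0.06,0,0,0.0121,0,0.06,0,0,0.0121,0,0.06,0,0,0.0121,0,0.06,0,0,0.0121,0,0.06,0,0,0.0121,0,0.06,0,0,0.0121,0,0.06,0,0,0.0121,0,0.06,0,0,0.0121,0,0.06,0,0,0.0121,0,0.06,0,0,0.0118,0,0.06]'
python3 -m creep '[0,0,0,0,0.06,0,0,0,0,0.045,0,0,0,0,0.035,0,0,0,0,0.028,0,0,0,0,0.024,0,0,0,0,0.024,0,0,0,0,0.024,0,0,0,0,0.024]' 40
python3 -m creep '[0,0,-0.005,0,0.024,0,0,-0.01,0,0.024,0,0,-0.01,0,0.024,0,0,-0.01,0,0.024,0,0,-0.01,0,0.024,0,0,-0.01,0,0.024,0,0,-0.01,0,0.024,0,0,-0.01,0,0.024]'
```

```text
t: 22.75
position: [443.9, -167.3, 14.4]
tcp_rot: [0.64, 0.768, 0.0, 0.0]
wrist_force: [0.2, -0.4, 0.9]
gripper_width: 60.1
finger_force: 0.0
t: 23.55
position: [444.7, -167.7, 16.2]
tcp_rot: [0.64, 0.768, 0.0, 0.001]
wrist_force: [-0.6, 0.0, 5.7]
gripper_width: 27.0
finger_force: 39.6
t: 24.35
position: [443.9, -167.3, 91.3]
tcp_rot: [0.64, 0.768, 0.0, 0.0]
wrist_force: [-1.1, 0.4, -3.9]
gripper_width: 27.2
finger_force: 39.6
```

Run:
```python
from h import *
t=dict(np.load("pics/top0.npz"));H,S,V=cv2.split(cv2.cvtColor(t["image"],cv2.COLOR_RGB2HSV))
m=((H<8)|(H>172))&(S>150)&(V>235);m[200:]=0;m[:,:300]=0
for c in sorted(blobs(m,500),key=cv2.contourArea):
    b=cv2.boxPoints(cv2.minAreaRect(c));p=np.array([ray(t,q,4) for q in b]);print(p.mean(0).round(1),p.round(0).tolist())
```

```text
[ 629.8 -168.     4. ] [[564.0, -84.0, 4.0], [724.0, -121.0, 4.0], [695.0, -253.0, 4.0], [535.0, -214.0, 4.0]]
```

Gripped: 27 mm opening, lifted. The tray centre is about (620,-161). Carry and lower.

```bash
python3 -m creep '[-0.0021,0.0145,0,0,0.024,-0.0021,0.0145,0,0,0.024,-0.0021,0.0145,0,0,0.024,-0.0021,0.0145,0,0,0.024,-0.0021,0.0145,0,0,0.024,-0.0021,0.0145,0,0,0.024,-0.0021,0.0145,0,0,0.024,-0.0021,0.0145,0,0,0.024,-0.0021,0.0145,0,0,0.024,-0.0021,0.0145,0,0,0.024,-0.0021,0.0145,0,0,0.024,-0.0021,0.0145,0,0,0.024]'
python3 -m creep '[0,0,0,0,0.024,0,0,0.008,0,0.024,0,0,0.01,0,0.024,0,0,0.01,0,0.024,0,0,0.01,0,0.024,0,0,0.01,0,0.024,0,0,0.008,0,0.024,0,0,0.005,0,0.024,0,0,0.004,0,0.024,0,0,0.002,0,0.024,0,0,0,0,0.024]'
python3 -m creep '[0,0,0.001,0,0.024,0,0,0.001,0,0.024,0,0,0,0,0.024]'
```

```text
t: 25.55
position: [620.0, -160.4, 90.6]
tcp_rot: [0.64, 0.768, -0.0, -0.0]
wrist_force: [-0.2, -1.2, -2.7]
gripper_width: 26.9
finger_force: 39.8
t: 26.65
position: [619.7, -160.6, 23.3]
tcp_rot: [0.64, 0.768, -0.0, -0.0]
wrist_force: [0.1, 0.4, -3.7]
gripper_width: 27.1
finger_force: 39.8
t: 26.95
position: [619.7, -160.6, 21.6]
tcp_rot: [0.64, 0.768, 0.0, 0.0]
wrist_force: [-0.2, 0.2, -3.6]
gripper_width: 27.0
finger_force: 39.8
```

```bash
python3 -m creep '[0,0,0.001,0,0.024,0,0,0,0,0.024]'
python3 -m creep '[0,0,0.001,0,0.024,0,0,0,0,0.024]'
python3 -m creep '[0,0,0,0,0.03,0,0,0,0,0.035,0,0,0,0,0.045,0,0,0,0,0.06,0,0,0,0,0.07,0,0,0,0,0.07]'
python3 -m creep '[0,0,-0.01,0,0.07,0,0,-0.015,0,0.07,0,0,-0.02,0,0.07,0,0,-0.02,0,0.07,0,0,-0.02,0,0.07,0,0,-0.02,0,0.07,0,0,-0.02,0,0.07,0,0,-0.02,0,0.07,0,0,0,0,0.07,0,0,0,0,0.07]'
python3 - <<'E'
from h import *
from workcell import cams
w=wrist('w9');s=cams.snapshot("scene")
a=s["image"][130:340,110:420];b=w["image"]
cv2.imwrite("pics/c9.png",np.hstack([cv2.resize(a,(443,300)),cv2.resize(b,(357,300))[:,:,:]])[:,:,::-1])
E
```

```text
t: 27.15
position: [619.6, -160.5, 20.4]
tcp_rot: [0.64, 0.768, -0.0, -0.0]
wrist_force: [1.2, -0.3, -1.8]
gripper_width: 27.0
finger_force: 39.8
t: 27.35
position: [619.6, -160.6, 20.3]
tcp_rot: [0.64, 0.768, -0.0, -0.0]
wrist_force: [-2.4, 1.0, 4.5]
gripper_width: 26.9
finger_force: 40.3
t: 27.95
position: [619.6, -160.6, 19.4]
tcp_rot: [0.64, 0.768, -0.0, 0.0]
wrist_force: [-0.1, -0.4, 0.5]
gripper_width: 69.8
finger_force: 0.0
t: 28.95
position: [620.3, -160.8, 165.9]
tcp_rot: [0.64, 0.768, 0.0, 0.001]
wrist_force: [0.5, 0.1, 0.2]
gripper_width: 70.0
finger_force: 0.0
28.95 [ 620.3 -160.8  165.9] [6.399e-01 7.685e-01 4.000e-04 1.300e-03] 69.95522753610248 0.0 [0.5 0.1 0.2]
```

View pics/c9.png

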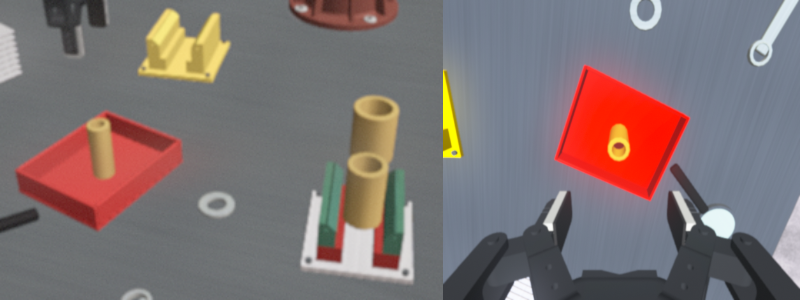

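The picture shows the 44 mm bush upright in the green and red gauge at (367,190), and the 28 mm bush standing in the red tray, at (100,148) on the left and (619,143) on the right. The arm is clear.

```bash
python3 -c "
from workcell import bot
print(bot.job_done())"
```

```text
the job is handed in; nothing more can be done
None
```

I handed the job in at about 29 s: the 44 mm bush stands upright on the gauge's red no-go ledges and the 28 mm bush stands in the red tray; my first grasp missed and tipped the 44 mm bush briefly, but it settled back unmoved, and no verdict was returned.

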